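# Show the pinned rosette to the camera in the swivel mirror

### The job

Seat the carved rosette that has the brass pin in the round pocket of the wooden block, spigot down and pin up, fully home, and let go of it. Then turn the sprung swivel mirror by the wing on its top until the small black camera on its stand sees the brass pin reflected about the middle of the glass, and finish while still holding the mirror still at that angle. Leave all the other things on the bench where they are.

Things in the scene. Friction and masses are not known exactly. Their poses are not given: they have to be found in the camera images.
- rosette: loose light-wood rosette with a brass pin, 70 g. From below: round spigot 36 mm across, 12 mm long; round flange 60 mm across, 12 to 22 mm up; upright round brass pin 12 mm across, 22 to 52 mm up. Origin: centre of the spigot's underside; z up along the pin. Starts standing on the table on its spigot, pin up; it and the pinless blank may have swapped places
- pin_top (a point): centre of the flat top of the brass pin, 52 mm above the rosette's origin; when the rosette is seated it is 80 mm above the table: this is the marker the camera must see
- block: fixed wooden block, 90 x 90 mm, 40 mm tall, with one round blind pocket in the middle of its top; origin: centre of its underside
- block_hole0 (a point): centre of the pocket's mouth, on the block's top face 40 mm above the table. The pocket is 40 mm across and 16 mm deep: the spigot goes in with 2 mm play all round, until the flange rests on the block's top (the rosette's origin is then 12 mm below this point)
- camera_lens (a point): front of the lens of the small fixed black camera (50 x 46 x 40 mm, top 100 mm up), 170 mm level from the mirror's swivel axis, 80 mm up, looking straight at mid-mirror. Camera, flat bar on the table and the mirror's foot are one fixed stand; its place and yaw vary
- mirror: round upright mirror, 70 mm across, on the stand. Origin: mid front of the glass, 80 mm up, on its only (vertical) swivel axis. x: level, straight out of the glass; z: up. At rest it looks straight at the lens; it turns only clockwise seen from above, up to 1.6 rad (0.4 to 1.25 needed), against a weak spring (0.08 N m/rad) that brings it back if let go
- mirror_grip (a point): point to grip, on the swivel axis 138 mm above the table, inside the upright wooden wing on top of the mirror. The wing is a flat plate parallel to the glass, 8 mm thick (along the mirror's x), 36 mm wide (along its y), from 118 to 152 mm above the table; pinch it from above across its thickness
- sight: not a solid thing: the camera's line of sight after the mirror. Origin: the middle of the glass; its x axis runs level along the line from there, mirrored about the glass's normal (it turns twice as far as the mirror). The camera sees the pin in the middle of the mirror when this x axis points at the pin
- blank: the other rosette: same flange and spigot, but no pin, 22 mm tall (bystander); origin at the centre of its underside
- gouge1: carving gouge, 235 mm long, 22 mm high, wooden handle (bystander); origin at the table, near where handle and blade meet
- gouge2: carving gouge like gouge1, lying between the mirror and the rosettes (bystander); origin at the table, near where handle and blade meet
- mallet: turned wooden mallet standing on its head, 72 mm wide, 205 mm tall (bystander); origin at the centre of its underside
- pot: dark metal pot, 70 mm across, 60 mm tall (bystander); origin at the centre of its underside
- stone: grey sharpening stone, 50 x 150 x 22 mm (bystander); origin at the centre of its underside
Mind the look-alikes: they are no part of the job. Leave any pink or red look-alike of the rosette alone.

How it is judged:
By the outcome, as a careful person would: the job done as asked, in the order asked, and still so for the second after the job is handed in, while the arm keeps its last pose, push and grip.
It also fails if it takes over 48 s, if anything falls off the work surface, if the arm or the gripper's body presses on something with over 40 N, if the wrist force passes 120 N, or if a joint passes its speed limit or range.

### The arm

A 6-joint arm with a two-finger parallel gripper is mounted at the origin on the work surface. World frame = base frame: x ahead of the robot, y to its left, z up, the work surface at z = 0. Lengths are in m, angles in rad, forces in N, time in s.
With the tool pointing down it reaches from about 0.4 to 0.825 m from the base axis. Payload 7 kg.
Tool frame: the origin (TCP) lies at the very end of the fingers, on their centre line; the grasp point (between the pads) lies arm.grip_point_offset behind it (arm.grip_point_offset is the distance from the TCP to the grasp point, in m); z points along the fingers, y is the line along which they close (so a half turn about z gives the same grasp; the last joint's range is limited). The gripper opens to 88 mm and grips with 3 to 60 N. Pads are 19 mm wide; open, the fingers measure 130 mm over their backs; the gripper's body (78 mm by 193 mm) begins 47 mm behind the grasp point.
Start: joints at [1.391, 0.359, 0.012, 0, -1.224, -0.288], TCP at [0.304, 0.602, 0.227] pointing down, gripper open.
Joint ranges: [-3.07, 3.07], [-1.43, 2.12], [-1.02, 1.25], [-3.03, 1.67], [-3.05, -0], [-3.03, 3.03]. Speed limits (rad/s): [2.39, 2.39, 3.01, 3.14, 3.14, 3.14].

### API

Orientations are given as [roll, pitch, yaw] about the fixed x, y, z axes, in that order (R = Rz(yaw) Ry(pitch) Rx(roll)).
In Python, from station import arm gives the robot as it stands.
- The arm moves only by the shell command python3 -m crank 'ROWS' [OPENING] [FORCE]. ROWS is JSON, a list of rows, each an object of numbers: "dx", "dy", "dz": the shift along the tool's x, y, z in cm; "wx", "wy", "wz": the turn, a rotation vector about the tool's x, y, z in degrees. A call has exactly 10 rows; each row is the pose to reach, as a shift and turn from the pose commanded when the call began, along the tool's axes at that moment; what a row does not reach only later rows make up. A row lasts 1/8 s, in which the tool goes at most 62.5 mm and 10.7 degrees, less where a joint would pass 70% of its speed; a pose out of reach is approached as far as the arm can. A call with a gripper value outside its range is refused whole. OPENING is the finger opening in cm, from 0 to 8.76, set as the call begins (- or left out, the last holds). The fingers move at their own pace and stop on an object; FORCE is the grip in N (left out, the last holds). Time passes only in rows, so rows that repeat a pose let the fingers close, or fill a call up. It gives the time, the measured TCP pose, the force, the opening and the grip force at its end, in the units of the state.
- arm.get_state(): the state, without advancing time (a new reading comes with each control period).
- arm.grab_frame(name): name is "scene" or "side" or "wrist"; returns the picture (384x512x3 uint8, red, green, blue); there is no depth.
- arm.calibration(name): a dict with "fx", "fy", "cx", "cy" (pixels), "dist_coeffs" ([k1, k2, p1, p2, k3] as OpenCV has them; the pictures are not rectified), "world_from_camera" (4x4, takes a point from camera to world coordinates). Camera axes: x right, y down, z forward; pixel columns grow to the right and rows downward; lengths in m; the calibration is good to about 2 mm. A picture is of the moment at which its call begins: read the wrist's pose just before it. calibration takes no time and is no camera call; for the wrist camera it gives the pose at the moment of the call.
- arm.job_done(): hands the job in; it is judged then, once.
Trained networks look in the newest picture that a camera, given by its name, has taken for a name from the list of things; names that differ only in an ending like _2 or _b are one class to them, and where a whole thing is asked for, a point or a joint stands for the part that bears it (a point fixed in the world has none). Each returns a list of dicts, best first, with "confidence" (0 to 1); they miss things now and then, are a little off and sometimes report something else, mostly with a low value. They report only what shows in the picture. A call takes as long as a camera call. They do not tell look-alikes from the thing itself.
- arm.find_in(camera, query): "centre" ([x, y, z] in m, in world coordinates, good to about 4 mm: the middle of the surface that is visible of it).
- arm.masks_of(camera, query): "pixels" (384x512 bool, what is visible of it).
- arm.mark_of(camera, query): "centre" ([x, y, z] in m, in world coordinates, good to about 4 mm: a listed point, or the origin of a listed thing).
The state is a dict: "t": time; "q": joint angles; "qd": joint speeds; "joint_efforts": joint torques, N m; "eef_pos": TCP position; "ee_rot": TCP orientation; "force": force on the tool from outside, world axes, zero at the start; "moment": the same for the moment, N m; "width": finger opening in m; "gripper_force": force on a finger pad.
Only numpy, scipy, OpenCV 4.12 (cv2) and the standard library are available. Lean on these libraries where they do the work, as an engineer would, in place of code of your own. Each camera call takes 0.05 s, during which the arm holds its last target. There are 200 camera calls.

## Working session

There is one attempt and no reset: what is moved stays moved. The work goes in short steps, Python scripts to look and compute and a shell command to move; the robot and the scene stay as the last step left them, time stands still between calls to the robot, and variables do not carry over. Pictures are saved under pics/ and viewed, at most 10 in all, crops included, and the job is handed in when it is done.

```bash
ls; mkdir -p pics
cat > h.py <<'E'
import numpy as np,cv2
from station import arm
def ray(cam,px,c=None):
    c=c or arm.calibration(cam);K=np.array([[c['fx'],0,c['cx']],[0,c['fy'],c['cy']],[0,0,1]])
    u=cv2.undistortPoints(np.array([[px]],float),K,np.array(c['dist_coeffs'])).ravel()
    T=np.array(c['world_from_camera']);d=T[:3,:3]@[u[0],u[1],1];return T[:3,3],d/np.linalg.norm(d)
def tri(rays):
    A=sum(np.eye(3)-np.outer(d,d) for o,d in rays);b=sum((np.eye(3)-np.outer(d,d))@o for o,d in rays)
    return np.linalg.solve(A,b)
def proj(cam,p):
    c=arm.calibration(cam);K=np.array([[c['fx'],0,c['cx']],[0,c['fy'],c['cy']],[0,0,1]])
    T=np.linalg.inv(np.array(c['world_from_camera']))
    return cv2.projectPoints(np.array([p],float),cv2.Rodrigues(T[:3,:3])[0],T[:3,3],K,np.array(c['dist_coeffs']))[0].ravel()
E
cat > a.py <<'E'
from h import *
s=arm.get_state();print(s['t'],s['eef_pos'],s['ee_rot'],s['width'],arm.grip_point_offset)
ims=[]
for c in('scene','side','wrist'):
    im=arm.grab_frame(c);cv2.imwrite(f'pics/{c}0.png',im[:,:,::-1]);ims.append(im)
    if c=='wrist':continue
    for q in('rosette','pin_top','block_hole0','block','camera_lens','mirror','mirror_grip','blank','gouge2','mallet','pot','gouge1','stone'):
        r=arm.mark_of(c,q)
        print(c,q,[(np.round(x['centre'],3).tolist(),round(x['confidence'],2),proj(c,x['centre']).round().tolist()) for x in r[:3]])
E
python3 a.py
```

```text
pics
0.0 [0.30414329 0.60202576 0.22562014] [ 3.13992864e+00 -1.30602361e-04 -4.67849929e-01] 0.08752665268818595 0.0188
scene rosette [([0.647, -0.268, 0.001], 0.77, [173.0, 260.0]), ([0.596, -0.369, -0.002], 0.57, [135.0, 257.0]), ([0.555, -0.477, -0.002], 0.5, [96.0, 256.0])]
scene pin_top [([0.592, -0.37, 0.056], 0.71, [131.0, 241.0]), ([0.554, -0.481, 0.051], 0.62, [90.0, 243.0]), ([0.453, 0.046, 0.138], 0.61, [253.0, 164.0])]
scene block_hole0 [([0.564, 0.175, 0.081], 0.73, [304.0, 190.0]), ([0.59, -0.126, 0.041], 0.7, [215.0, 226.0])]
scene block [([0.591, -0.127, -0.003], 0.82, [215.0, 237.0])]
scene camera_lens []
scene mirror [([0.455, 0.043, 0.079], 0.46, [252.0, 180.0]), ([0.562, 0.176, 0.082], 0.26, [304.0, 189.0])]
scene mirror_grip [([0.454, 0.044, 0.135], 0.47, [253.0, 165.0])]
scene blank [([0.472, -0.394, -0.004], 0.66, [121.0, 232.0])]
scene gouge2 [([0.419, -0.208, 0.002], 0.57, [176.0, 208.0]), ([0.486, 0.428, 0.0], 0.56, [355.0, 182.0])]
scene mallet [([0.72, 0.273, 0.003], 0.6, [352.0, 232.0])]
scene pot [([0.774, 0.047, 0.001], 0.66, [293.0, 263.0])]
scene gou
[... 583 characters left out ...]
e block [([0.585, -0.126, -0.001], 0.82, [274.0, 240.0])]
side camera_lens [([0.56, 0.173, 0.076], 0.87, [205.0, 174.0]), ([0.453, 0.048, 0.139], 0.6, [197.0, 193.0])]
side mirror [([0.451, 0.044, 0.078], 0.97, [200.0, 210.0])]
side mirror_grip [([0.452, 0.045, 0.141], 0.77, [198.0, 193.0])]
side blank [([0.476, -0.39, -0.007], 0.9, [314.0, 324.0])]
side gouge2 [([0.421, -0.209, -0.001], 0.81, [249.0, 288.0])]
side mallet [([0.721, 0.269, -0.001], 0.58, [228.0, 160.0])]
side pot [([0.77, 0.045, 0.001], 0.72, [280.0, 184.0])]
side gouge1 [([0.421, -0.209, -0.001], 0.81, [249.0, 288.0])]
side stone [([0.759, -0.155, -0.001], 0.8, [322.0, 217.0]), ([0.722, 0.268, -0.003], 0.21, [228.0, 161.0])]
```

Run:
```python
import cv2,numpy as np
a=cv2.imread('pics/scene0.png');b=cv2.imread('pics/side0.png')
A=cv2.resize(a[200:290,60:260],None,fx=4,fy=3.3);B=cv2.resize(b[220:350,260:400],(800,300))
B=cv2.resize(b[150:350,180:400],(330,300));A=cv2.resize(a[205:285,70:270],(470,300))
cv2.imwrite('pics/c1.png',np.vstack([np.hstack([cv2.resize(a,(400,300)),cv2.resize(b,(400,300))]),np.hstack([A,B])]))
```

```text
(no output)
```

View pics/c1.png

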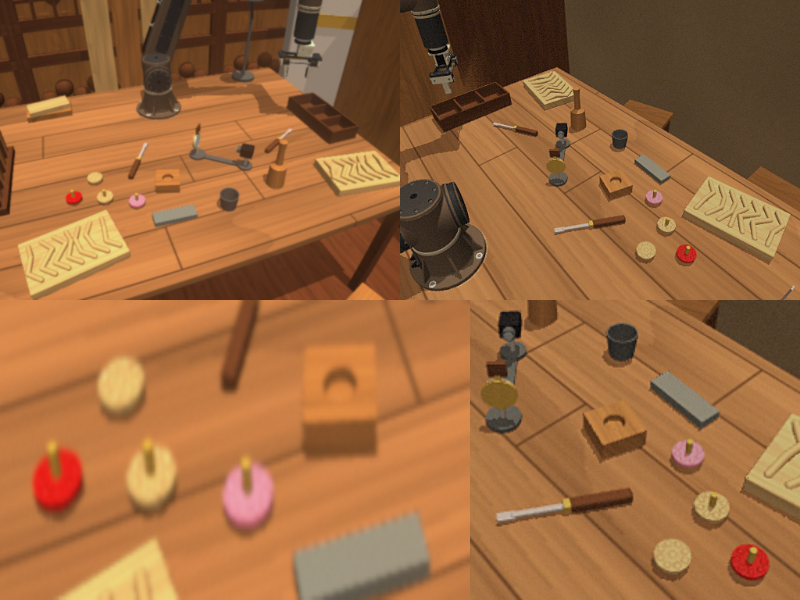

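The loose rosettes are:
- pale with pin: scene (131,241), side (340,289). This is the target.
- pinless blank: scene (121,228), side (314,324).
- red look-alike: scene (92,250), side (366,322).
- pink look-alike: scene (173,260), side (325,250).

The close crop shows the pale pinned one clearly, at about (0.594, -0.369). The block is at (0.588, -0.127) and the mirror at (0.453, 0.045).

```bash
cat >> h.py <<'E'
from scipy.spatial.transform import Rotation as Ro
def go(p,yaw=None,s=None):
    s=s or arm.get_state();R=Ro.from_euler('xyz',s['ee_rot']).as_matrix()
    d=R.T@(np.array(p)-s['eef_pos'])*100
    w=np.zeros(3) if yaw is None else np.degrees((Ro.from_matrix(R).inv()*Ro.from_euler('xyz',[np.pi,0,yaw])).as_rotvec())
    print('d cm',d.round(2),'w deg',w.round(2),'|d|',np.linalg.norm(d).round(1))
E
python3 - <<'E'
from h import *
s=arm.get_state();R=Ro.from_euler('xyz',s['ee_rot']).as_matrix();T=np.array(arm.calibration('wrist')['world_from_camera'])
print((R.T@(T[:3,3]-s['eef_pos'])).round(3),(R.T@T[:3,:3]).round(2), arm.calibration('wrist')['fx'])
for a,b in (((131,241),(343,279)),):
    print(tri([ray('scene',a),ray('side',b)]))
go([.594,-.369,.226])
E
```

```text
[ 0.073 -0.001 -0.159] [[-0.   -0.96 -0.27]
 [ 1.   -0.   -0.  ]
 [ 0.   -0.27  0.96]] 308.32065435840013
[ 0.58924123 -0.37179904  0.05487623]
d cm [6.966e+01 7.364e+01 5.000e-02] w deg [0. 0. 0.] |d| 101.4
```

```bash
python3 -m crank '[{"dx":4.2,"dy":4.4},{"dx":8.4,"dy":8.9},{"dx":12.6,"dy":13.3},{"dx":16.8,"dy":17.8},{"dx":21,"dy":22.2},{"dx":25.2,"dy":26.7},{"dx":29.4,"dy":31.1},{"dx":33.6,"dy":35.5},{"dx":37.8,"dy":40},{"dx":42,"dy":44.4}]' 4
python3 - <<'E'
from h import *
go([.59,-.27,.226])
E
```

```text
d cm [6.484e+01 6.499e+01 5.000e-02] w deg [0. 0. 0.] |d| 91.8$[0]: bad value
```

```bash
python3 -m crank '[{"dx":4.2,"dy":4.4,"dz":0,"wx":0,"wy":0,"wz":0},{"dx":8.4,"dy":8.9,"dz":0,"wx":0,"wy":0,"wz":0},{"dx":12.6,"dy":13.3,"dz":0,"wx":0,"wy":0,"wz":0},{"dx":16.8,"dy":17.8,"dz":0,"wx":0,"wy":0,"wz":0},{"dx":21,"dy":22.2,"dz":0,"wx":0,"wy":0,"wz":0},{"dx":25.2,"dy":26.7,"dz":0,"wx":0,"wy":0,"wz":0},{"dx":29.4,"dy":31.1,"dz":0,"wx":0,"wy":0,"wz":0},{"dx":33.6,"dy":35.5,"dz":0,"wx":0,"wy":0,"wz":0},{"dx":37.8,"dy":40,"dz":0,"wx":0,"wy":0,"wz":0},{"dx":42,"dy":44.4,"dz":0,"wx":0,"wy":0,"wz":0}]' 4
python3 - <<'E'
from h import *
go([.59,-.27,.226])
E
```

```text
t: 2.7
eef_pos: [0.4794, 0.0149, 0.2272]
ee_rot: [-3.141, -0.001, -0.467]
force: [0.6, 0.6, 0.7]
width: 0.0401
gripper_force: 0.0
d cm [22.71 20.45  0.12] w deg [0. 0. 0.] |d| 30.6
```

```bash
cat > m.py <<'E'
import sys
from h import *
n=sys.argv[1]; im=arm.grab_frame('wrist');cv2.imwrite(f'pics/{n}.png',im[:,:,::-1]);print(arm.get_state()['t'])
for q in sys.argv[2:]:
    for x in arm.mark_of('wrist',q)[:3]:
        print(q,np.round(x['centre'],4),round(x['confidence'],2),proj('wrist',x['centre']).round())
E
python3 m.py w1 mirror mirror_grip camera_lens block_hole0
python3 -m crank '[{"dx":4,"dy":3.5,"dz":0,"wx":0,"wy":0,"wz":0},{"dx":8,"dy":7,"dz":0,"wx":0,"wy":0,"wz":0},{"dx":12,"dy":10,"dz":0,"wx":0,"wy":0,"wz":0},{"dx":16,"dy":14,"dz":0,"wx":0,"wy":0,"wz":0},{"dx":20,"dy":18,"dz":0,"wx":0,"wy":0,"wz":0},{"dx":22.7,"dy":20.4,"dz":0,"wx":0,"wy":0,"wz":0},{"dx":22.7,"dy":20.4,"dz":0,"wx":0,"wy":0,"wz":0},{"dx":22.7,"dy":20.4,"dz":0,"wx":0,"wy":0,"wz":0},{"dx":22.7,"dy":20.4,"dz":0,"wx":0,"wy":0,"wz":0},{"dx":22.7,"dy":20.4,"dz":0,"wx":0,"wy":0,"wz":0}]'
python3 m.py w2 block_hole0 block rosette pin_top
python3 - <<'E'
import cv2,numpy as np
cv2.imwrite('pics/c2.png',np.hstack([cv2.resize(cv2.imread(f'pics/{n}.png'),(400,300)) for n in('w1','w2')]))
E
```

```text
2.75
mirror [0.4501 0.043  0.0816] 0.81 [250. 219.]
mirror_grip [0.452  0.0466 0.1351] 0.66 [245. 239.]
camera_lens [0.5631 0.179  0.0757] 0.88 [ 84. 180.]
block_hole0 [ 0.5897 -0.1261  0.0372] 0.9 [341.  13.]
t: 4.2
eef_pos: [0.5899, -0.2665, 0.2271]
ee_rot: [-3.141, -0.001, -0.466]
force: [0.3, -0.1, 0.1]
width: 0.0402
gripper_force: 0.0
4.25
block_hole0 [ 0.5924 -0.1251  0.0396] 0.76 [157. 224.]
block [ 0.5858 -0.1302  0.0028] 0.95 [172. 216.]
block [ 4.719e-01 -3.875e-01 -3.000e-04] 0.2 [386. 205.]
rosette [ 0.5598 -0.4757  0.0049] 0.78 [432. 111.]
rosette [ 0.6497 -0.2643 -0.0014] 0.68 [239. 125.]
rosette [ 0.591  -0.3717  0.0016] 0.57 [340. 128.]
pin_top [ 0.5941 -0.3723  0.0485] 0.66 [349. 128.]
pin_top [ 0.6482 -0.2617  0.0521] 0.61 [234. 130.]
pin_top [ 0.5589 -0.4794  0.0496] 0.55 [458. 111.]
```

View pics/c2.png

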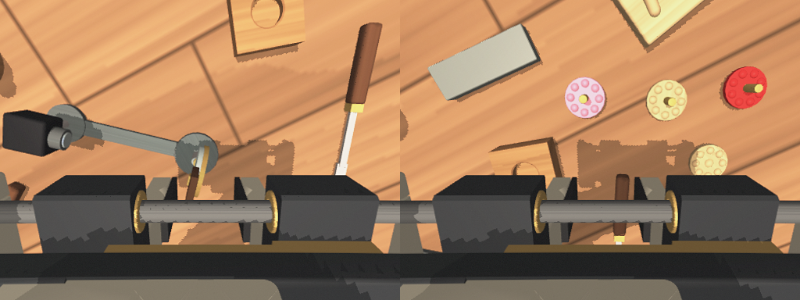

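Run:
```python
from h import *
go([.593,-.371,.165])
```

```text
d cm [4.96 9.09 6.18] w deg [0. 0. 0.] |d| 12.1
```

```bash
echo 'np.save(f"pics/{n}.npy",arm.calibration("wrist"),allow_pickle=True)' >> m.py
python3 -c "
from h import *
np.save('pics/w2.npy',arm.calibration('wrist'),allow_pickle=True)"
python3 -m crank '[{"dx":1.7,"dy":3,"dz":2,"wx":0,"wy":0,"wz":0},{"dx":3.4,"dy":6,"dz":4,"wx":0,"wy":0,"wz":0},{"dx":5,"dy":9.1,"dz":6.2,"wx":0,"wy":0,"wz":0},{"dx":5,"dy":9.1,"dz":6.2,"wx":0,"wy":0,"wz":0},{"dx":5,"dy":9.1,"dz":6.2,"wx":0,"wy":0,"wz":0},{"dx":5,"dy":9.1,"dz":6.2,"wx":0,"wy":0,"wz":0},{"dx":5,"dy":9.1,"dz":6.2,"wx":0,"wy":0,"wz":0},{"dx":5,"dy":9.1,"dz":6.2,"wx":0,"wy":0,"wz":0},{"dx":5,"dy":9.1,"dz":6.2,"wx":0,"wy":0,"wz":0},{"dx":5,"dy":9.1,"dz":6.2,"wx":0,"wy":0,"wz":0}]'
python3 m.py w3 pin_top rosette
python3 - <<'E'
import cv2,numpy as np
a=cv2.imread('pics/w2.png')[90:165,300:400];b=cv2.imread('pics/w3.png')[130:230,190:320]
cv2.imwrite('pics/c3.png',np.hstack([cv2.resize(a,(400,300),interpolation=0),cv2.resize(b,(390,300),interpolation=0)]))
E
```

```text
t: 5.7
eef_pos: [0.5933, -0.3713, 0.1646]
ee_rot: [-3.142, -0.0, -0.468]
force: [0.6, -0.6, 0.4]
width: 0.0401
gripper_force: 0.0
5.75
pin_top [ 0.5593 -0.4765  0.0535] 0.83 [386. 172.]
pin_top [ 0.5913 -0.3688  0.0506] 0.8 [262. 193.]
pin_top [ 0.6493 -0.2624  0.0535] 0.61 [128. 190.]
rosette [ 0.5932 -0.3725  0.0016] 0.96 [265. 177.]
rosette [ 0.653  -0.2644 -0.0018] 0.95 [149. 173.]
rosette [ 0.5587 -0.4787  0.0049] 0.87 [371. 162.]
```

View pics/c3.png

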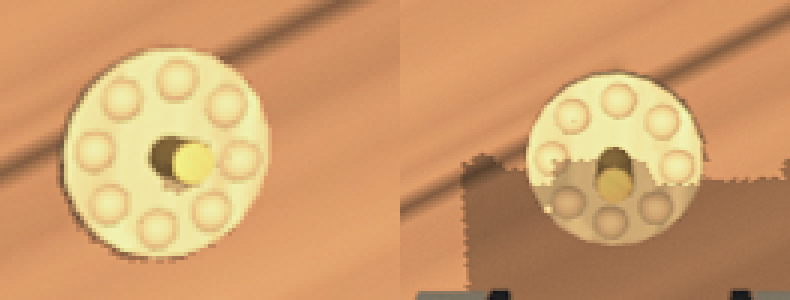

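The close crop shows the pale rosette with its pin, neither pink nor red. The pin top is at w2 (348.5,130.7) and w3 (261.3,191.7).

Run:
```python
from h import *
c2=np.load('pics/w2.npy',allow_pickle=True).item();c3=np.load('pics/w3.npy',allow_pickle=True).item()
for a,b,z in(((348.5,130.7),(261.3,191.7),.052),((341.5,128),(261.8,182.8),.022)):
    r=[ray('',a,c2),ray('',b,c3)];print(tri(r).round(4),[(o+d*(z-o[2])/d[2]).round(4) for o,d in r])
go([.5925,-.3705,.028])
```

```text
[ 0.5931 -0.3691  0.0546] [array([ 0.5923, -0.3697,  0.052 ]), array([ 0.5928, -0.3687,  0.052 ])]
[ 0.5937 -0.3697  0.0233] [array([ 0.5932, -0.37  ,  0.022 ]), array([ 0.5936, -0.3695,  0.022 ])]
d cm [-0.11 -0.05 13.65] w deg [0. 0. 0.] |d| 13.7
```

```bash
python3 -m crank '[{"dx":-0.1,"dy":-0.15,"dz":3.5,"wx":0,"wy":0,"wz":0},{"dx":-0.1,"dy":-0.15,"dz":7,"wx":0,"wy":0,"wz":0},{"dx":-0.1,"dy":-0.15,"dz":9,"wx":0,"wy":0,"wz":0},{"dx":-0.1,"dy":-0.15,"dz":10.5,"wx":0,"wy":0,"wz":0},{"dx":-0.1,"dy":-0.15,"dz":11.5,"wx":0,"wy":0,"wz":0},{"dx":-0.1,"dy":-0.15,"dz":12.5,"wx":0,"wy":0,"wz":0},{"dx":-0.1,"dy":-0.15,"dz":13,"wx":0,"wy":0,"wz":0},{"dx":-0.1,"dy":-0.15,"dz":13.5,"wx":0,"wy":0,"wz":0},{"dx":-0.1,"dy":-0.15,"dz":13.5,"wx":0,"wy":0,"wz":0},{"dx":-0.1,"dy":-0.15,"dz":13.5,"wx":0,"wy":0,"wz":0}]'
python3 -m crank '[{"dx":0,"dy":0,"dz":0,"wx":0,"wy":0,"wz":0},{"dx":0,"dy":0,"dz":0,"wx":0,"wy":0,"wz":0},{"dx":0,"dy":0,"dz":0,"wx":0,"wy":0,"wz":0},{"dx":0,"dy":0,"dz":0,"wx":0,"wy":0,"wz":0},{"dx":0,"dy":0,"dz":0,"wx":0,"wy":0,"wz":0},{"dx":0,"dy":0,"dz":0,"wx":0,"wy":0,"wz":0},{"dx":0,"dy":0,"dz":0,"wx":0,"wy":0,"wz":0},{"dx":0,"dy":0,"dz":-1,"wx":0,"wy":0,"wz":0},{"dx":0,"dy":0,"dz":-3,"wx":0,"wy":0,"wz":0},{"dx":0,"dy":0,"dz":-6,"wx":0,"wy":0,"wz":0}]' 0 25
```

```text
t: 7.1
eef_pos: [0.5933, -0.3698, 0.0299]
ee_rot: [3.142, -0.001, -0.468]
force: [0.7, 0.0, -0.3]
width: 0.0398
gripper_force: 0.0
t: 8.35
eef_pos: [0.5928, -0.3696, 0.0908]
ee_rot: [3.141, 0.001, -0.468]
force: [0.4, -0.8, -0.1]
width: 0.011
gripper_force: 25.0
```

```bash
python3 -m crank '[{"dx":0,"dy":0,"dz":-3,"wx":0,"wy":0,"wz":0},{"dx":-3,"dy":-3.6,"dz":-6,"wx":0,"wy":0,"wz":0},{"dx":-6,"dy":-7.2,"dz":-8.9,"wx":0,"wy":0,"wz":0},{"dx":-9,"dy":-10.8,"dz":-8.9,"wx":0,"wy":0,"wz":0},{"dx":-12,"dy":-14.4,"dz":-8.9,"wx":0,"wy":0,"wz":0},{"dx":-15,"dy":-18,"dz":-8.9,"wx":0,"wy":0,"wz":0},{"dx":-18,"dy":-21.6,"dz":-8.9,"wx":0,"wy":0,"wz":0},{"dx":-18,"dy":-21.6,"dz":-8.9,"wx":0,"wy":0,"wz":0},{"dx":-18,"dy":-21.6,"dz":-8.9,"wx":0,"wy":0,"wz":0},{"dx":-18,"dy":-21.6,"dz":-8.9,"wx":0,"wy":0,"wz":0}]'
python3 m.py w4 block_hole0
python3 -m crank '[{"dx":2,"dy":-4,"dz":0,"wx":0,"wy":0,"wz":0},{"dx":2,"dy":-7,"dz":0,"wx":0,"wy":0,"wz":0},{"dx":2,"dy":-7,"dz":0,"wx":0,"wy":0,"wz":0},{"dx":2,"dy":-7,"dz":0,"wx":0,"wy":0,"wz":0},{"dx":2,"dy":-7,"dz":0,"wx":0,"wy":0,"wz":0},{"dx":2,"dy":-7,"dz":0,"wx":0,"wy":0,"wz":0},{"dx":2,"dy":-7,"dz":0,"wx":0,"wy":0,"wz":0},{"dx":2,"dy":-7,"dz":0,"wx":0,"wy":0,"wz":0},{"dx":2,"dy":-7,"dz":0,"wx":0,"wy":0,"wz":0},{"dx":2,"dy":-7,"dz":0,"wx":0,"wy":0,"wz":0}]'
python3 m.py w5 block_hole0
python3 - <<'E'
import cv2,numpy as np
I=[cv2.resize(cv2.imread(f'pics/{n}.png')[0:225,106:406],(400,300)) for n in('w4','w5')]
I[1]=cv2.resize(cv2.imread('pics/w5.png')[0:225,200:500],(400,300))
cv2.imwrite('pics/c4.png',np.hstack(I))
E
```

```text
t: 9.6
eef_pos: [0.5301, -0.0965, 0.1791]
ee_rot: [-3.141, -0.001, -0.469]
force: [0.1, 0.0, -0.4]
width: 0.0113
gripper_force: 25.0
9.65
block_hole0 [ 0.5892 -0.1272  0.0361] 0.64 [264. 114.]
t: 10.95
eef_pos: [0.5792, -0.0422, 0.1786]
ee_rot: [-3.142, -0.0, -0.468]
force: [0.1, -0.1, 0.4]
width: 0.0108
gripper_force: 25.0
11.0
block_hole0 [ 0.5886 -0.1294  0.0371] 0.97 [340. 134.]
```

View pics/c4.png

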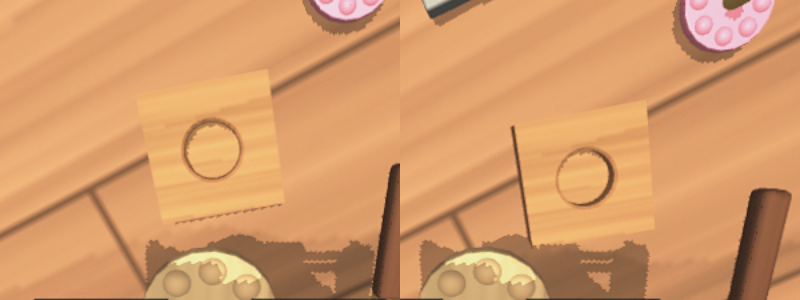

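Run:
```python
from h import *
c=[np.load(f'pics/{n}.npy',allow_pickle=True).item() for n in('w4','w5')]
# sub-pixel refine: print z=.04 hits as well
r=[ray('',(265,111.7),c[0]),ray('',(338.4,133.5),c[1])]
print(tri(r).round(4),[(o+d*(.04-o[2])/d[2]).round(4) for o,d in r])
# held pin/flange check: rim of flange visible in w5
s=arm.get_state();print(s['eef_pos'],s['ee_rot'])
go([.589,-.1285,.1]);
```

```text
[ 0.5901 -0.1284  0.0358] [array([ 0.5905, -0.1287,  0.04  ]), array([ 0.5905, -0.1273,  0.04  ])]
[ 0.57921204 -0.04215399  0.17855468] [-3.14158659e+00  3.12663158e-05 -4.67678727e-01]
d cm [4.77 7.27 7.86] w deg [0. 0. 0.] |d| 11.7
```

```bash
python3 -m crank '[{"dx":1.6,"dy":2.4,"dz":0,"wx":0,"wy":0,"wz":0},{"dx":3.2,"dy":4.8,"dz":2,"wx":0,"wy":0,"wz":0},{"dx":4.85,"dy":7.15,"dz":5,"wx":0,"wy":0,"wz":0},{"dx":4.85,"dy":7.15,"dz":7.5,"wx":0,"wy":0,"wz":0},{"dx":4.85,"dy":7.15,"dz":9.5,"wx":0,"wy":0,"wz":0},{"dx":4.85,"dy":7.15,"dz":10,"wx":0,"wy":0,"wz":0},{"dx":4.85,"dy":7.15,"dz":10,"wx":0,"wy":0,"wz":0},{"dx":4.85,"dy":7.15,"dz":10,"wx":0,"wy":0,"wz":0},{"dx":4.85,"dy":7.15,"dz":10,"wx":0,"wy":0,"wz":0},{"dx":4.85,"dy":7.15,"dz":10,"wx":0,"wy":0,"wz":0}]'
python3 -m crank '[{"dx":0,"dy":0,"dz":0.3,"wx":0,"wy":0,"wz":0},{"dx":0,"dy":0,"dz":0.5,"wx":0,"wy":0,"wz":0},{"dx":0,"dy":0,"dz":0.6,"wx":0,"wy":0,"wz":0},{"dx":0,"dy":0,"dz":0.7,"wx":0,"wy":0,"wz":0},{"dx":0,"dy":0,"dz":0.8,"wx":0,"wy":0,"wz":0},{"dx":0,"dy":0,"dz":0.8,"wx":0,"wy":0,"wz":0},{"dx":0,"dy":0,"dz":0.8,"wx":0,"wy":0,"wz":0},{"dx":0,"dy":0,"dz":0.8,"wx":0,"wy":0,"wz":0},{"dx":0,"dy":0,"dz":0.8,"wx":0,"wy":0,"wz":0},{"dx":0,"dy":0,"dz":0.8,"wx":0,"wy":0,"wz":0}]'
```

```text
t: 12.3
eef_pos: [0.5905, -0.1278, 0.0791]
ee_rot: [-3.141, -0.001, -0.468]
force: [0.2, -0.4, -0.6]
width: 0.0113
gripper_force: 25.0
t: 13.55
eef_pos: [0.5903, -0.1279, 0.0706]
ee_rot: [-3.142, -0.0, -0.468]
force: [-0.5, 0.6, -0.6]
width: 0.0112
gripper_force: 25.0
```

```bash
python3 -m crank '[{"dx":0,"dy":0,"dz":0.2,"wx":0,"wy":0,"wz":0},{"dx":0,"dy":0,"dz":0.35,"wx":0,"wy":0,"wz":0},{"dx":0,"dy":0,"dz":0.5,"wx":0,"wy":0,"wz":0},{"dx":0,"dy":0,"dz":0.65,"wx":0,"wy":0,"wz":0},{"dx":0,"dy":0,"dz":0.8,"wx":0,"wy":0,"wz":0},{"dx":0,"dy":0,"dz":0.95,"wx":0,"wy":0,"wz":0},{"dx":0,"dy":0,"dz":1.1,"wx":0,"wy":0,"wz":0},{"dx":0,"dy":0,"dz":1.2,"wx":0,"wy":0,"wz":0},{"dx":0,"dy":0,"dz":1.2,"wx":0,"wy":0,"wz":0},{"dx":0,"dy":0,"dz":1.2,"wx":0,"wy":0,"wz":0}]'
```

```text
t: 14.8
eef_pos: [0.5903, -0.1279, 0.0586]
ee_rot: [-3.142, -0.0, -0.468]
force: [-0.2, -0.2, 0.1]
width: 0.011
gripper_force: 25.0
```

```bash
python3 -m crank '[{"dx":0,"dy":0,"dz":0.05,"wx":0,"wy":0,"wz":0},{"dx":0,"dy":0,"dz":0.05,"wx":0,"wy":0,"wz":0},{"dx":0,"dy":0,"dz":0.05,"wx":0,"wy":0,"wz":0},{"dx":0,"dy":0,"dz":0.05,"wx":0,"wy":0,"wz":0},{"dx":0,"dy":0,"dz":0.05,"wx":0,"wy":0,"wz":0},{"dx":0,"dy":0,"dz":-1,"wx":0,"wy":0,"wz":0},{"dx":0,"dy":0,"dz":-4,"wx":0,"wy":0,"wz":0},{"dx":0,"dy":0,"dz":-8,"wx":0,"wy":0,"wz":0},{"dx":0,"dy":0,"dz":-12.6,"wx":0,"wy":0,"wz":0},{"dx":0,"dy":0,"dz":-12.6,"wx":0,"wy":0,"wz":0}]' 5
python3 m.py w6 pin_top rosette
python3 - <<'E'
from h import *
for c in('scene','side'):
    im=arm.grab_frame(c);cv2.imwrite(f'pics/{c}6.png',im[:,:,::-1])
    for x in arm.mark_of(c,'pin_top')[:4]:print(c,np.round(x['centre'],3),x['confidence'])
a=cv2.imread('pics/w6.png');b=cv2.imread('pics/side6.png')
cv2.imwrite('pics/c6.png',np.hstack([cv2.resize(a[60:240,150:390],(400,300)),cv2.resize(b[150:270,200:360],(400,300))]))
go([.452,.0455,.20],np.radians(-39.7))
E
```

```text
t: 16.05
eef_pos: [0.5928, -0.1281, 0.1898]
ee_rot: [-3.138, -0.008, -0.467]
force: [0.6, -0.1, 0.1]
width: 0.0501
gripper_force: 0.0
16.1
pin_top [ 0.589  -0.1283  0.0774] 0.73 [265. 192.]
pin_top [ 0.6487 -0.2609  0.0517] 0.55 [369.  60.]
rosette [ 0.5901 -0.1332  0.0272] 0.85 [268. 176.]
rosette [ 0.6497 -0.2629  0.0012] 0.68 [355.  65.]
scene [ 0.589 -0.13   0.08 ] 0.81
scene [ 0.651 -0.259  0.051] 0.67
scene [ 0.554 -0.482  0.05 ] 0.49
side [ 0.552 -0.477  0.047] 0.9
side [ 0.588 -0.131  0.08 ] 0.74
side [ 0.65  -0.263  0.053] 0.55
d cm [-20.11  -9.27  -1.62] w deg [ 0.07  0.09 12.89] |d| 22.2
```

View pics/c6.png

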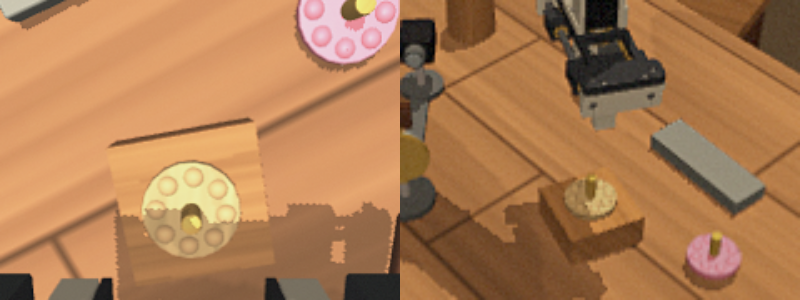

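The rosette sits flat on the block, pin up: w6 crop (190,215), side crop (590,195). All views put the pin top at z ≈ 0.08. The mirror is next.

```bash
python3 -m crank '[{"dx":-4,"dy":-1.7,"dz":-3,"wx":0,"wy":0,"wz":2},{"dx":-8,"dy":-3.4,"dz":-4,"wx":0,"wy":0,"wz":4},{"dx":-12,"dy":-5.1,"dz":-4,"wx":0,"wy":0,"wz":6},{"dx":-16,"dy":-6.8,"dz":-4,"wx":0,"wy":0,"wz":9},{"dx":-20,"dy":-8.5,"dz":-4,"wx":0,"wy":0,"wz":12},{"dx":-23.2,"dy":-9.9,"dz":-4,"wx":0,"wy":0,"wz":12.9},{"dx":-23.2,"dy":-9.9,"dz":-4,"wx":0,"wy":0,"wz":12.9},{"dx":-23.2,"dy":-9.9,"dz":-4,"wx":0,"wy":0,"wz":12.9},{"dx":-23.2,"dy":-9.9,"dz":-4,"wx":0,"wy":0,"wz":12.9},{"dx":-23.2,"dy":-9.9,"dz":-4,"wx":0,"wy":0,"wz":12.9}]'
python3 m.py w7 mirror_grip mirror camera_lens
python3 -m crank '[{"dx":-1,"dy":-4,"dz":-1,"wx":0,"wy":0,"wz":0},{"dx":0,"dy":-6,"dz":-1,"wx":0,"wy":0,"wz":0},{"dx":0,"dy":-6,"dz":-1,"wx":0,"wy":0,"wz":0},{"dx":0,"dy":-6,"dz":-1,"wx":0,"wy":0,"wz":0},{"dx":0,"dy":-6,"dz":-1,"wx":0,"wy":0,"wz":0},{"dx":0,"dy":-6,"dz":-1,"wx":0,"wy":0,"wz":0},{"dx":0,"dy":-6,"dz":-1,"wx":0,"wy":0,"wz":0},{"dx":0,"dy":-6,"dz":-1,"wx":0,"wy":0,"wz":0},{"dx":0,"dy":-6,"dz":-1,"wx":0,"wy":0,"wz":0},{"dx":0,"dy":-6,"dz":-1,"wx":0,"wy":0,"wz":0}]'
python3 m.py w8 mirror_grip mirror camera_lens
python3 - <<'E'
import cv2,numpy as np
I=[cv2.resize(cv2.imread(f'pics/{n}.png')[0:240,50:370],(400,300)) for n in('w7','w8')]
cv2.imwrite('pics/c8.png',np.hstack(I))
E
```

```text
t: 17.65
eef_pos: [0.4281, 0.0645, 0.2243]
ee_rot: [3.141, 0.0, -0.694]
force: [-0.3, 0.1, 0.5]
width: 0.0502
gripper_force: 0.0
17.7
mirror_grip [0.4515 0.0454 0.135 ] 0.65 [264. 161.]
mirror [0.4488 0.0451 0.0798] 0.9 [265. 153.]
mirror [0.4531 0.0441 0.1362] 0.58 [264. 159.]
camera_lens [0.565  0.1789 0.0769] 0.7 [ 86. 149.]
t: 19.1
eef_pos: [0.4662, 0.1113, 0.2346]
ee_rot: [-3.142, 0.0, -0.693]
force: [-0.9, -0.1, 0.4]
width: 0.05
gripper_force: 0.0
19.15
mirror_grip [0.4508 0.0504 0.1341] 0.93 [331. 163.]
mirror [0.4506 0.0433 0.0794] 0.82 [325. 149.]
camera_lens [0.5647 0.178  0.0768] 0.82 [152. 147.]
```

View pics/c8.png

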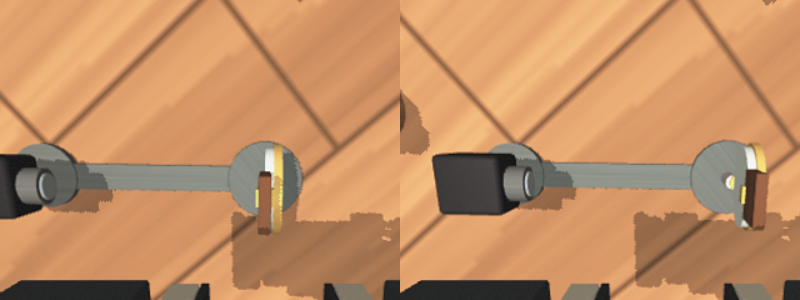

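Run:
```python
from h import *
for n,lo,hi in(('w7',125,225),('w8',180,275)):
    c=np.load(f'pics/{n}.npy',allow_pickle=True).item();im=cv2.imread(f'pics/{n}.png')
    hsv=cv2.cvtColor(im,cv2.COLOR_BGR2HSV);up=[];dn=[]
    for u in range(lo,hi,3):
        g=np.where(hsv[100:185,u,1]<70)[0]+100
        if len(g)<8: continue
        for v,l in((g[0]-.5,up),(g[-1]+.5,dn)):
            o,d=ray('',(u,v),c);l.append((o+d*(.008-o[2])/d[2])[:2])
    for l in(up,dn):
        l=np.array(l);vx,vy,x,y=cv2.fitLine(l.astype(np.float32),cv2.DIST_HUBER,0,.01,.01).ravel()
        if vy<0: vx,vy=-vx,-vy
        k=(.4515-x)*vx+(.045-y)*vy
        print(n,len(l),'bearing',np.degrees(np.arctan2(vy,vx)).round(2),'near axis',np.round([x+k*vx,y+k*vy],4))
    # brown wing mask
    m=(hsv[...,2]<150)&(hsv[...,1]>100)&(hsv[...,0]<15);m=m.astype(np.uint8)
    m[:, :230]=0;m[:125]=0;m[190:]=0;m[:,345:]=0
    if n=='w7':m[:,285:]=0
    k,lab,st,ce=cv2.connectedComponentsWithStats(m)
    i=1+st[1:,4].argmax();print(st[i]);pts=np.argwhere(lab==i)[:,::-1]
    print(cv2.boxPoints(cv2.minAreaRect(pts.astype(np.float32))).round(1).tolist())
I=[cv2.resize(cv2.imread(f'pics/{n}.png')[b:b+75,a:a+100],(400,300),interpolation=cv2.INTER_CUBIC) for n,a,b in(('w7',215,125),('w8',285,110))]
cv2.imwrite('pics/c9.png',np.hstack(I))
```

```text
w7 34 bearing 49.29 near axis [0.4606 0.0371]
w7 34 bearing 49.14 near axis [0.442  0.0532]
[234 166  33  24 305]
[[233.10000610351562, 167.0], [265.20001220703125, 165.6999969482422], [266.1000061035156, 187.89999389648438], [234.0, 189.1999969482422]]
w8 32 bearing 49.09 near axis [0.4605 0.0372]
w8 32 bearing 49.45 near axis [0.4427 0.0526]
[325 136  20  49 414]
[[323.79998779296875, 183.3000030517578], [327.0, 135.39999389648438], [344.1000061035156, 136.5], [340.8999938964844, 184.5]]
```

View pics/c9.png

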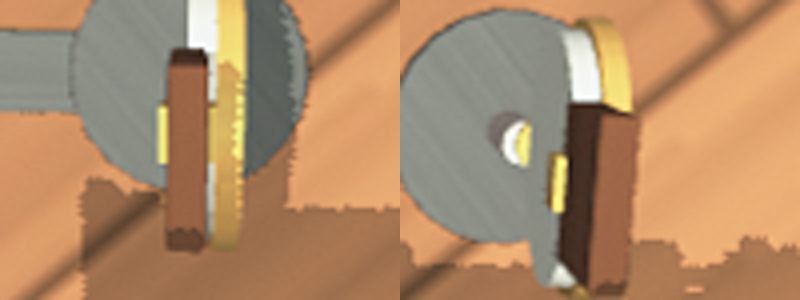

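Run:
```python
from h import *
c=[np.load(f'pics/{n}.npy',allow_pickle=True).item() for n in('w7','w8')]
def P(px,z,i):
    o,d=ray('',px,c[i]);return (o+d*(z-o[2])/d[2])
r=[ray('',(261.9,161.75),c[0]),ray('',(338.2,160.5),c[1])]
print(tri(r).round(4),[P(p,.152,i).round(4) for i,p in enumerate([(261.9,161.75),(338.2,160.5)])])
for i,a,b in((0,(188.5,65),(186.5,229)),(1,(216,115),(211,290))):
    o=[(215,125),(285,110)][i];p=[P((o[0]+q[0]/4,o[1]+q[1]/4),.152,i) for q in(a,b)];d=p[0]-p[1]
    print('wing len',np.linalg.norm(d).round(4),'normal bearing',(np.degrees(np.arctan2(d[1],d[0]))+90).round(2))
A=np.array([.4515,.045]);pin=np.array([.5903,-.1285])-A
b=np.degrees(np.arctan2(pin[1],pin[0]));print('pin bearing',b,'mirror normal',(b+49.24)/2,'turn',(49.24-b)/2)
go([.4515,.045,.1195],np.radians(49.24-90))
go([.4515,.045,.18],np.radians(49.24-90))
```

```text
[0.4536 0.0454 0.1517] [array([0.4541, 0.045 , 0.152 ]), array([0.4533, 0.0458, 0.152 ])]
wing len 0.0314 normal bearing 49.46
wing len 0.0348 normal bearing 52.45
pin bearing -51.340191745909905 mirror normal -1.0500958729549517 turn 50.29009587295495
d cm [ 3.1   6.03 11.51] w deg [0.   0.   1.05] |d| 13.4
d cm [3.1  6.03 5.46] w deg [0.   0.   1.05] |d| 8.7
```

```bash
python3 -m crank '[{"dx":1.6,"dy":3,"dz":2,"wx":0,"wy":0,"wz":0.5},{"dx":3.2,"dy":6,"dz":4,"wx":0,"wy":0,"wz":1},{"dx":3.2,"dy":6,"dz":6,"wx":0,"wy":0,"wz":1},{"dx":3.2,"dy":6,"dz":7,"wx":0,"wy":0,"wz":1},{"dx":3.2,"dy":6,"dz":8,"wx":0,"wy":0,"wz":1},{"dx":3.2,"dy":6,"dz":9,"wx":0,"wy":0,"wz":1},{"dx":3.2,"dy":6,"dz":10,"wx":0,"wy":0,"wz":1},{"dx":3.2,"dy":6,"dz":10.7,"wx":0,"wy":0,"wz":1},{"dx":3.2,"dy":6,"dz":11.2,"wx":0,"wy":0,"wz":1},{"dx":3.2,"dy":6,"dz":11.2,"wx":0,"wy":0,"wz":1}]' 3.5
python3 -m crank '[{"dx":0,"dy":0,"dz":0,"wx":0,"wy":0,"wz":0},{"dx":0,"dy":0,"dz":0,"wx":0,"wy":0,"wz":0},{"dx":0,"dy":0,"dz":0,"wx":0,"wy":0,"wz":0},{"dx":0,"dy":0,"dz":0,"wx":0,"wy":0,"wz":0},{"dx":0,"dy":0,"dz":0,"wx":0,"wy":0,"wz":0},{"dx":0,"dy":0,"dz":0,"wx":0,"wy":0,"wz":0},{"dx":0,"dy":0,"dz":0,"wx":0,"wy":0,"wz":0},{"dx":0,"dy":0,"dz":0,"wx":0,"wy":0,"wz":0},{"dx":0,"dy":0,"dz":0,"wx":0,"wy":0,"wz":0},{"dx":0,"dy":0,"dz":0,"wx":0,"wy":0,"wz":0}]' 0 15
python3 -c "
from h import *
s=arm.get_state();print(s['force'],s['moment'],s['eef_pos'],s['ee_rot'])"
```

```text
t: 20.55
eef_pos: [0.4523, 0.0446, 0.1223]
ee_rot: [3.141, 0.0, -0.71]
force: [0.2, -1.1, -0.1]
width: 0.0354
gripper_force: 0.0
t: 21.8
eef_pos: [0.453, 0.0451, 0.1228]
ee_rot: [-3.14, -0.0, -0.71]
force: [2.1, 5.9, -0.0]
width: 0.0076
gripper_force: 15.0
[ 2.06747362  5.88889731 -0.0424242 ] [ 1.76372448 -0.8342209  -0.00612504] [0.45301633 0.04509456 0.12279355] [-3.14025937e+00 -3.75158856e-04 -7.10268962e-01]
```

```bash
python3 -m crank '[{"dx":0,"dy":-0.06,"dz":0,"wx":0,"wy":0,"wz":4},{"dx":0,"dy":-0.06,"dz":0,"wx":0,"wy":0,"wz":10},{"dx":0,"dy":-0.06,"dz":0,"wx":0,"wy":0,"wz":16},{"dx":0,"dy":-0.06,"dz":0,"wx":0,"wy":0,"wz":22},{"dx":0,"dy":-0.06,"dz":0,"wx":0,"wy":0,"wz":28},{"dx":0,"dy":-0.06,"dz":0,"wx":0,"wy":0,"wz":34},{"dx":0,"dy":-0.06,"dz":0,"wx":0,"wy":0,"wz":40},{"dx":0,"dy":-0.06,"dz":0,"wx":0,"wy":0,"wz":46},{"dx":0,"dy":-0.06,"dz":0,"wx":0,"wy":0,"wz":50.4},{"dx":0,"dy":-0.06,"dz":0,"wx":0,"wy":0,"wz":50.4}]' 0 30
cat > k.py <<'E'
from h import *
s=arm.get_state();print(s['t'],s['force'].round(2),s['moment'].round(3),s['eef_pos'].round(4),np.degrees(s['ee_rot']).round(2),s['width'])
A=s['eef_pos'][:2];p=np.array([.5902,-.1281])-A;b=np.degrees(np.arctan2(p[1],p[0]));N=np.degrees(s['ee_rot'][2])+90
print('pin',b,'sight',2*N-49.27,'normal',N)
E
python3 k.py
python3 - <<'E'
from h import *
for c in('side','scene','wrist'):
    im=arm.grab_frame(c);cv2.imwrite(f'pics/{c}10.png',im[:,:,::-1])
    for q in('pin_top','mirror_grip','camera_lens'):
        for x in arm.mark_of(c,q)[:2]:print(c,q,np.round(x['centre'],4),round(x['confidence'],2))
a=cv2.imread('pics/wrist10.png');b=cv2.imread('pics/side10.png')
cv2.imwrite('pics/c10.png',np.hstack([cv2.resize(a,(400,300)),cv2.resize(b[140:260,160:320],(400,300))]))
E
```

```text
t: 23.05
eef_pos: [0.4524, 0.0448, 0.1227]
ee_rot: [3.141, -0.0, -1.589]
force: [-3.6, 2.7, 5.4]
width: 0.0082
gripper_force: 30.0
23.05 [-3.63  2.7   5.41] [1.14  0.893 0.051] [0.4524 0.0448 0.1227] [ 1.7996e+02 -2.0000e-02 -9.1070e+01] 0.008171581696941972
pin -51.44320506186733 sight -51.4038560829625 normal -1.0669280414812476
side pin_top [0.5627 0.1731 0.0771] 0.73
side pin_top [ 0.5878 -0.1301  0.0804] 0.72
side mirror_grip [0.4548 0.0423 0.14  ] 0.74
side camera_lens [0.5627 0.1727 0.0759] 0.76
scene pin_top [ 0.5564 -0.48    0.0528] 0.68
scene pin_top [ 0.651  -0.2587  0.052 ] 0.5
scene mirror_grip [0.4537 0.045  0.1346] 0.87
scene camera_lens [0.5626 0.1751 0.0808] 0.57
wrist mirror_grip [0.4518 0.0465 0.1332] 0.79
```

View pics/c10.png

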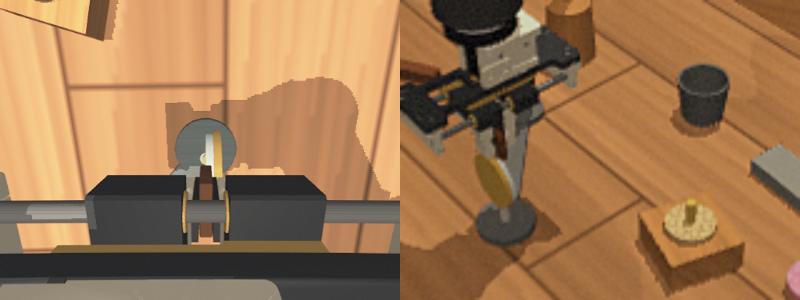

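```bash
python3 -m crank '[{"dx":0,"dy":0,"dz":0,"wx":0,"wy":0,"wz":0},{"dx":0,"dy":0,"dz":0,"wx":0,"wy":0,"wz":0},{"dx":0,"dy":0,"dz":0,"wx":0,"wy":0,"wz":0},{"dx":0,"dy":0,"dz":0,"wx":0,"wy":0,"wz":0},{"dx":0,"dy":0,"dz":0,"wx":0,"wy":0,"wz":0},{"dx":0,"dy":0,"dz":0,"wx":0,"wy":0,"wz":0},{"dx":0,"dy":0,"dz":0,"wx":0,"wy":0,"wz":0},{"dx":0,"dy":0,"dz":0,"wx":0,"wy":0,"wz":0},{"dx":0,"dy":0,"dz":0,"wx":0,"wy":0,"wz":0},{"dx":0,"dy":0,"dz":0,"wx":0,"wy":0,"wz":0}]'
python3 k.py; python3 -c "
from station import arm
print(arm.job_done())"
```

```text
t: 24.9
eef_pos: [0.4524, 0.0448, 0.1227]
ee_rot: [3.141, -0.0, -1.588]
force: [-2.4, 2.2, 5.9]
width: 0.0079
gripper_force: 30.0
24.9 [-2.39  2.21  5.89] [1.176 0.982 0.032] [0.4524 0.0448 0.1227] [ 1.7996e+02 -2.0000e-02 -9.0980e+01] 0.007894432956365993
pin -51.448658662182275 sight -51.22789569059403 normal -0.9789478452970144
the job is handed in; nothing more can be done
None
```

The pinned rosette is seated in the block, spigot down and pin up, and released. I handed the job in at about 25 s still holding the mirror: by measured angles the camera's line of sight points within about 0.3° of the pin.

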